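Hold a ring stand in the corner of the marking jig

ROBOT

A 6-joint arm with a two-finger parallel gripper is mounted at the origin on a cart in front of the work surface, level with it; the furniture and walls round the work are solid. World frame = base frame: x ahead of the robot, y to its left, z up, the work surface at z = 0. Lengths are in m, angles in rad, forces in N, time in s.
With the tool pointing down it reaches from about 0.35 to 0.775 m from the base axis. Payload 5.5 kg.
Tool frame: the origin (TCP) lies midway between the tips of the shut fingers; the grasp point (between the pads) lies 19 mm behind it (env.grip_depth is the distance from the TCP to the grasp point, in m); z points along the fingers, y is the line along which they close (so a half turn about z gives the same grasp; the last joint's range is limited). The gripper opens to 85 mm and grips with 20 to 120 N. Pads are 22 mm wide; open, the fingers measure 114 mm over their backs; the gripper's body (76 mm by 85 mm) begins 54 mm behind the grasp point. The pads swing forward as they close: fully open they stand 13 mm farther back than shut.
Start: joints at [1.135, 0.313, 0.046, 1.304, 0, 1.431], TCP at [0.168, 0.55, 0.231] pointing down, gripper open.
Joint ranges: [-2.76, 2.76], [-0.86, 1.69], [-1.03, 1.26], [-2.2, 2.34], [-1.47, 1.5], [-3.14, 3.14]. Speed limits (rad/s): [2.57, 2.57, 3.14, 3.14, 3.14, 3.14].

INTERFACE

Orientations are given as a unit quaternion [x, y, z, w].
In Python, from bench import env gives the robot as it stands.
- The arm moves only by the tool servo_tool, never from a script. Its arguments are lists of equal length, an entry for each row: "travel": the shift along the tool's x, y, z as a fraction of full scale, a list of three; "spin": the turn about the tool's z as a fraction of full scale; "grip": the closure, from 0 (fully open) to 1 (shut). A call has 1 to 8 rows; each row is the pose to reach, as a shift and turn from the pose commanded when the call began, along the tool's axes at that moment; what a row does not reach only later rows make up. Full scale, the value 1, is 0.2 m for a shift and 45 degrees for a turn. A row lasts 1/10 s, in which the tool goes at most 50 mm and 8.59 degrees, less where a joint would pass 70% of its speed; a pose out of reach is approached as far as the arm can. A call with a number of a shift or a turn outside -1 to 1 is refused whole. A call with a gripper value outside its range is refused whole. The fingers move at their own pace and stop on an object; "force" is the grip in N (left out, the last holds). Time passes only in rows, so rows that repeat a pose let the fingers close. It gives the time, the measured TCP pose, the force, the opening and the grip force at its end, in the units of the state.
- env.observe(): the state, without advancing time (a new reading comes with each control period).
- env.snapshot(name): name is "scene" or "top"; returns the picture (384x512x3 uint8, blue, green, red); there is no depth.
- env.camera_model(name): a dict with "camera_matrix" (3x3 intrinsics, pixels), "rvec" (rotation vector, rad) and "tvec" (3), from world to camera coordinates, as OpenCV has them. Camera axes: x right, y down, z forward; pixel columns grow to the right and rows downward; lengths in m; the calibration is good to about 2 mm. A picture is of the moment at which its call begins. camera_model takes no time and is no camera call.
- env.sign_off(): hands the job in; it is judged then, once.
The state is a dict: "t": time; "q": joint angles; "dq": joint speeds; "joint_efforts": joint torques, N m; "ee_pos": TCP position; "orientation": TCP orientation; "ft_force": force on the tool from outside, world axes, zero at the start; "moment": the same for the moment, N m; "gripper_width": finger opening in m; "gripper_force": force on a finger pad.
Only numpy, scipy, OpenCV 4.12 (cv2) and the standard library are available. Lean on these libraries where they do the work, as an engineer would, in place of code of your own. Each camera call takes 0.05 s, during which the arm holds its last target. There are 200 camera calls.

TASK

The wooden ring stand's nameplate is about to be engraved. Set the stand upright on the bed of the marking jig, flat against the back fence with its nameplate facing away from the fence, at first about 2 cm or more clear of the stop block; slide it along the fence until you feel the stop, then press it with one diagonal push down onto the bed and into the corner of fence and stop, and finish while still holding it pressed firmly there (the program ends holding, nothing is let go). Leave the other things on the desk undisturbed.

Things in the scene. Friction and masses are not known exactly. Their poses are not given: they have to be found in the camera images.
- jig: The marking jig, fixed to the desk: a flat metal plate, 114 mm in x by 224 mm in y, origin at the centre of its underside on the desk, z up. Its bed (top surface) is 12 mm above the desk. The fence runs along its far (+x) edge; the near (-x) side and the +y end are open. Its position and yaw vary.
- jig_bed: The jig's bed, a 110 x 220 x 4 mm metal plate on top of the jig, same axes as the jig; origin at the centre of its underside, 8 mm above the desk, its top at 12 mm above the desk. Bed, fence and stop are polished and the stand is lacquered, so they slide on each other with low friction (about 0.3); friction takes up part of a sideways push.
- jig_fence: Back fence: straight metal bar on the bed, 20 mm thick in x, 220 mm long in y, 22 mm high above the bed; axes as the jig; origin at the middle of its underside, at x = +45 mm in the jig's frame; its working face looks to -x, 10 mm in front of its origin (x = +35 mm in the jig's frame).
- stop: Stop block: metal, fixed on the bed, touching the fence; 34 mm in x, 30 mm in y, 20 mm high, with a flat clamp strap and screw head up to 30 mm above the bed; axes as the jig, origin at the centre of its underside on the bed (12 mm above the desk). Its working face looks to +y, 15 mm from its origin. Where along the right (-y) half of the fence it sits varies.
- stand: Ring stand: loose upright dark wooden block, 42 mm in x, 50 mm in y, 64 mm high, about 0.1 kg (varies); origin at the centre of its underside, z up. A 6 mm wide slot runs along y in its top. Starts on the desk left (+y) of the jig, its -x side turned to the robot within 0.6 rad. Grip its plain +y and -y sides high up. In the jig its +x face meets the fence, its -y face the stop.
- stand_plate (a point): Centre of the blank metal nameplate (36 x 16 mm) on the stand's front (-x) face, 16 mm above its underside.
- stone_jar_1: Bystander: screw-cap glass jar, 39 mm wide, 43 mm high, at the back of the desk; origin at the centre of its underside.
- stone_jar_2: Bystander: a second such jar beside it.
- jar_3: Bystander: a third such jar, alone near the robot's edge of the desk, in front of the stand.
- loupe: Bystander: folded metal loupe, 27 x 44 x 14 mm, behind the stand; origin at the centre of its underside.
- tweezers_1: Bystander: steel tweezers, 162 mm long, 10 mm high, lying behind the stand; origin at the centre of the underside.
- penlight_1: Bystander: black penlight, 135 mm long, 16 mm high, lying on the left, left of the stand; origin at the centre of the underside.
Not all that is in view belongs to the job. Leave any green or turquoise look-alike of the stand alone.

How it is judged:
By the outcome, as a careful person would: the job done as asked, in the order asked, and still so for the second after the job is handed in, while the arm keeps its last pose, push and grip.
It also fails if it takes over 48 s, if anything falls off the work surface, if the arm or the gripper's body presses on something with over 40 N, if the wrist force passes 120 N, or if a joint passes its speed limit or range.

## Working session

There is one attempt and no reset: what is moved stays moved. The work goes in short steps, Python scripts to look and compute and a tool call to move; the robot and the scene stay as the last step left them, time stands still between calls to the robot, and variables do not carry over. Pictures are saved under pics/ and viewed, at most 10 in all, crops included, and the job is handed in when it is done.

Besides the shell and the picture viewer there is one more tool, called after ">>>" by a JSON object that holds its "name" and its "arguments", one argument or row to a line. servo_tool: Moves the arm, as the interface text tells. Its arguments: {"type":"object","properties":{"travel":{"type":"array","items":{"type":"array","items":{"type":"number"}}},"spin":{"type":"array","items":{"type":"number"}},"grip":{"type":"array","items":{"type":"number"}},"force":{"type":"number"}},"required":["travel","spin","grip"]}

```bash
mkdir -p pics; ls; python3 - <<'E'
from bench import env
import cv2
for n in("scene","top"):
    im=env.snapshot(n); cv2.imwrite(f"pics/{n}0.png",im)
    print(n,env.camera_model(n))
    cv2.imwrite(f"pics/{n}0x.png",cv2.resize(im,(768,576),interpolation=cv2.INTER_CUBIC))
s=env.observe();print(s)
E
```

```text
pics
scene {'camera_matrix': array([[392.90876823,   0.        , 254.2962527 ],
       [  0.        , 392.90876823, 191.6869042 ],
       [  0.        ,   0.        ,   1.        ]]), 'rvec': array([ 0.78309001, -2.44331106,  1.22510023]), 'tvec': array([0.64175722, 0.0602965 , 1.1374433 ])}
top {'camera_matrix': array([[412.62398899,   0.        , 252.15565792],
       [  0.        , 412.62398899, 191.6237685 ],
       [  0.        ,   0.        ,   1.        ]]), 'rvec': array([ 2.16908432, -2.17835114,  0.12262932]), 'tvec': array([0.34062839, 0.53962097, 1.04241907])}
{'t': 0.1, 'q': array([1.13540680e+00, 3.13926893e-01, 4.50929135e-02, 1.30361218e+00,
       9.25440484e-08, 1.43117328e+00]), 'dq': array([-6.51607152e-04, -2.08032248e-03,  3.56704483e-03,  4.61782142e-05,
       -2.90453040e-05, -5.14035963e-04]), 'joint_efforts': array([ 4.46224542e-03, -4.81725633e+01,  2.99243599e+01,  1.27275393e-02,
       -5.23261417e-05,  3.98454347e-06]), 'ee_pos': array([0.1674229 , 0.5496049 , 0.23049728]), 'orientation': array([ 1.47344758e-01,  9.89084851e-01, -7.91045173e-04, -2.33959533e-04]), 'ft_force': array([ 0.31981465, -0.22580206, -0.03308432]), 'moment': array([ 0.05199943, -0.00089163,  0.01930201]), 'gripper_force': 0.0, 'gripper_width': 0.08560115911177865}
```

View pics/top0x.png

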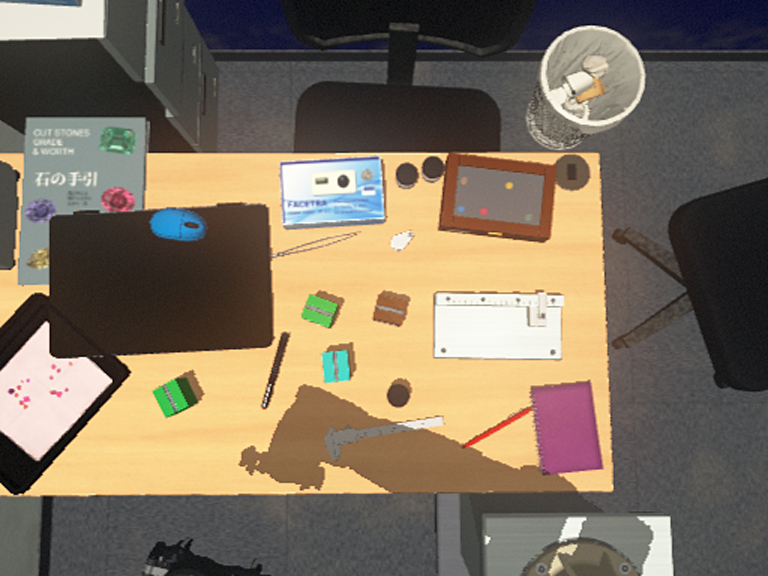

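View pics/scene0x.png

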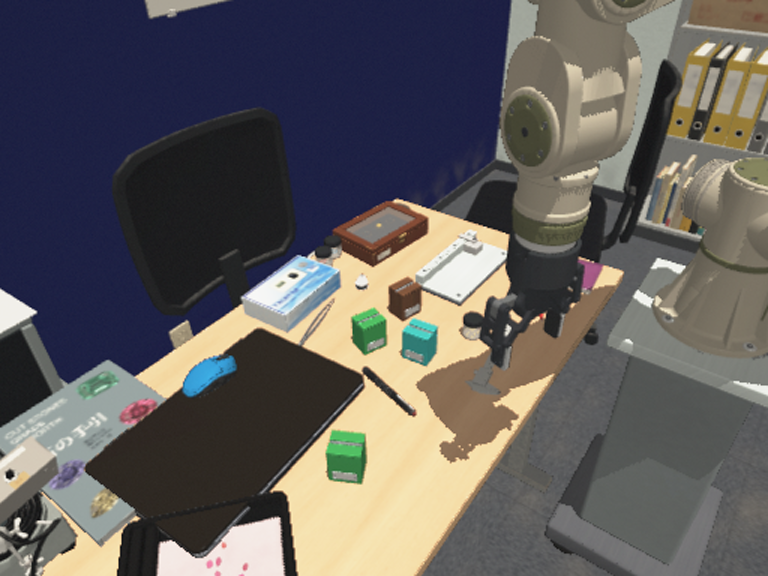

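The top picture (shown at 1.5x) has four candidate blocks. In native pixels they are brown (261,206), green (214,207), turquoise (225,243) and green (117,264). Only the brown one is dark wood and sits between the jars and the jig, so it is the stand. The jig is at about (332,217), with its stop at (359,207). I'll confirm with enlarged crops.

```bash
python3 - <<'E'
import cv2,numpy as np
t=cv2.imread("pics/top0.png")[180:270,240:390]; s=cv2.imread("pics/scene0.png")[145:225,245:345]
cv2.imwrite("pics/c1.png",cv2.resize(t,None,fx=5,fy=5,interpolation=cv2.INTER_NEAREST))
cv2.imwrite("pics/c2.png",cv2.resize(s,None,fx=7,fy=7,interpolation=cv2.INTER_NEAREST))
E
```

```text
(no output)
```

View pics/c1.png

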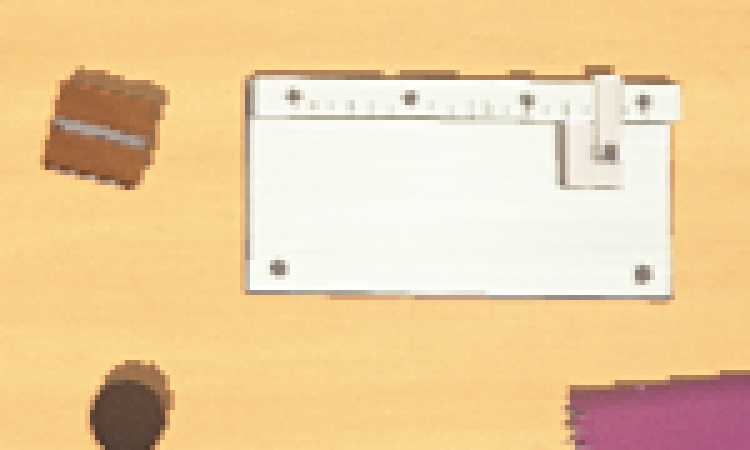

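View pics/c2.png

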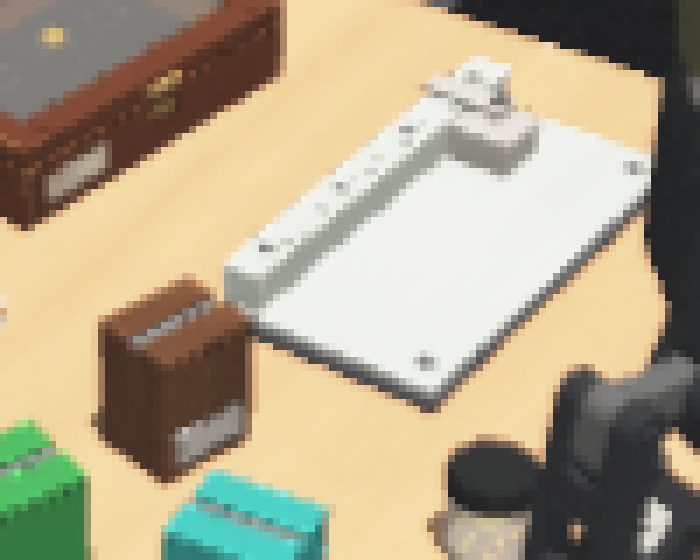

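The crops confirm it: dark brown wood with a slot in the top, and the nameplate facing the robot at scene pixel (275,207). Next I fit the poses.

```bash
cat >h.py <<'E'
import cv2,numpy as np
from scipy.optimize import least_squares
from bench import env
def proj(n,P):
    c=env.camera_model(n);return cv2.projectPoints(np.float64(P).reshape(-1,1,3),c["rvec"],c["tvec"],c["camera_matrix"],None)[0][:,0]
def w(p,L):
    c,s=np.cos(p[2]),np.sin(p[2]);L=np.float64(L);return np.c_[p[0]+c*L[:,0]-s*L[:,1],p[1]+s*L[:,0]+c*L[:,1],L[:,2]]
def ray(n,uv,z):
    c=env.camera_model(n);R=cv2.Rodrigues(c["rvec"])[0];o=-R.T@c["tvec"]
    d=R.T@np.linalg.inv(c["camera_matrix"])@[uv[0],uv[1],1];return o+d*(z-o[2])/d[2]
T=lambda a:np.float64(a)/5-.5+[240,180]
S=lambda a:np.float64(a)/7-.5+[245,145]
E
python3 - <<'E'
from h import *
def fit(tl,tp,sl,sp,p0):
    f=lambda p:np.r_[(proj("top",w(p,tl))-T(tp)),(proj("scene",w(p,sl))-S(sp))].ravel()
    r=least_squares(f,p0,loss='soft_l1');print(r.x.round(4));print(f(r.x).reshape(-1,2).round(1).tolist())
    return r.x
st=fit([(0,.025,.064),(0,-.025,.064)],[(52,123),(146,143)],
 [(-.021,.025,0),(-.021,-.025,0),(.021,.025,.064),(-.021,.025,.064),(-.021,-.025,.064),(.021,-.025,.064)],
 [(168,482),(250,440),(100,318),(165,368),(255,318),(187,280)],[.55,.3,0])
j=fit([(-.055,.11,.012),(-.055,-.11,.012),(.035,.11,.034),(.035,-.11,.034),(.055,.11,.034),(.055,-.11,.034)],
 [(247,292),(671,297),(252,119),(680,121),(252,77),(680,84)],
 [(-.055,.11,.012),(.035,.11,.034),(.055,.11,.034)],[(432,390),(266,282),(228,263)],[.55,.1,0])
for uv in [(565,122),(567,187),(622,187)]:
    P=ray("top",T(uv),.032);c,s=np.cos(j[2]),np.sin(j[2]);d=P[:2]-j[:2]
    print("stop in jig",c*d[0]+s*d[1],-s*d[0]+c*d[1])
for n,uv in(("jar3",(128,414)),): print(n,ray("top",T(uv),.043))
for n,uv in(("turq",(225,243)),("green",(214,207))): print(n,ray("top",uv,.064))
E
```

```text
[ 0.5029  0.3208 -0.2357]
[[-0.3, -1.1], [0.5, -0.5], [-0.1, 1.3], [0.6, 0.1], [-0.1, 0.7], [0.3, 0.1], [0.3, 0.3], [0.2, -0.5]]
[ 0.4744  0.132  -0.0176]
[[0.2, 0.0], [-0.1, 0.1], [0.2, -0.6], [0.1, 0.2], [0.2, 0.0], [-0.0, -0.2], [0.8, 0.7], [-0.3, 0.0], [-0.2, 0.6]]
stop in jig 0.03422613584267871 -0.05102877333527636
stop in jig 0.0008189159178380671 -0.05165350763040209
stop in jig 0.0011939172508615115 -0.07994010170717303
jar3 [0.36127197 0.3069397  0.043     ]
turq [0.41019288 0.40623023 0.064     ]
green [0.49910882 0.4337151  0.064     ]
```

>>> {"name": "servo_tool", "arguments": {
  "travel": [
    [-0.1, -0.03, 0],
    [-0.3, -0.09, 0.05],
    [-0.5, -0.15, 0.1],
    [-0.7, -0.21, 0.15],
    [-0.9, -0.27, 0.2],
    [-1, -0.3, 0.2],
    [-1, -0.3, 0.2]
  ],
  "spin": [0, -0.02, -0.04, -0.06, -0.076, -0.076, -0.076],
  "grip": [0, 0, 0, 0, 0, 0, 0]
}}

```text
t: 0.8
ee_pos: [0.3434, 0.4324, 0.1904]
orientation: [0.12, 0.993, -0.001, -0.0]
ft_force: [0.0, 0.1, 0.1]
gripper_width: 0.0851
gripper_force: 0.0
```

```bash
cat >>h.py <<'E'
from scipy.spatial.transform import Rotation as Ro
ST=np.array([.5029,.3208,-.2357]);J=np.array([.4744,.132,-.0176])
def go(p,yaw):
    s=env.observe();R=Ro.from_quat(s["orientation"]);m=R.as_matrix();y=np.arctan2(-m[0,1],m[1,1])
    f=R.inv().apply(np.array(p)-s["ee_pos"])/.2
    print("t",s["t"].__round__(2),"pos",s["ee_pos"].round(4),"yaw",y.round(4),"tilt",m[2].round(4),"F",s["ft_force"].round(1),"w",round(s["gripper_width"],4),"frac",f.round(4),"spin",round(-(yaw-y)/(np.pi/4),4))
E
python3 -c "
from h import *
go([ST[0],ST[1],.15],ST[2])"
```

```text
t 0.8 pos [0.3434 0.4324 0.1904] yaw -0.2405 tilt [ 4.0e-04 -1.5e-03 -1.0e+00] F [0.  0.1 0.1] w 0.0851 frac [-0.9074 -0.3519  0.2021] spin -0.0061
```

>>> {"name": "servo_tool", "arguments": {
  "travel": [
    [-0.2, -0.08, 0],
    [-0.4, -0.16, 0.05],
    [-0.6, -0.24, 0.1],
    [-0.8, -0.31, 0.15],
    [-0.907, -0.352, 0.2],
    [-0.907, -0.352, 0.2],
    [-0.907, -0.352, 0.2]
  ],
  "spin": [0, 0, -0.006, -0.006, -0.006, -0.006, -0.006],
  "grip": [0, 0, 0, 0, 0, 0, 0]
}}

```text
t: 1.5
ee_pos: [0.5006, 0.3238, 0.1508]
orientation: [0.116, 0.993, -0.0, -0.001]
ft_force: [-1.2, -0.6, 0.8]
gripper_width: 0.0851
gripper_force: 0.0
```

```bash
python3 -c "
from h import *
go([ST[0],ST[1],.033],ST[2])
im=env.snapshot('scene');cv2.imwrite('pics/s1.png',cv2.resize(im[100:260,200:400],None,fx=4,fy=4*.9))"
```

```text
t 1.5 pos [0.5006 0.3238 0.1508] yaw -0.2316 tilt [ 1.7e-03 -4.0e-04 -1.0e+00] F [-1.2 -0.6  0.8] w 0.0851 frac [-0.0157 -0.0115  0.5892] spin 0.0052
```

View pics/s1.png

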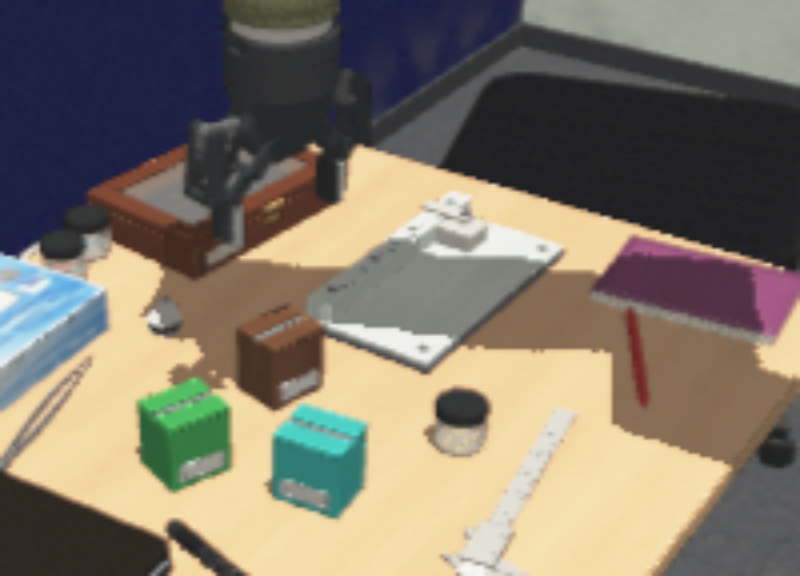

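The gripper straddles the stand at crop (280,355) and is lined up with it. I descend next.

>>> {"name": "servo_tool", "arguments": {
  "travel": [
    [0, 0, 0.1],
    [0, 0, 0.2],
    [0, 0, 0.3],
    [0, 0, 0.35],
    [0, 0, 0.35],
    [0, 0, 0.35]
  ],
  "spin": [0, 0, 0, 0, 0, 0],
  "grip": [0, 0, 0, 0, 0, 0]
}}

```text
t: 2.15
ee_pos: [0.5012, 0.3243, 0.0822]
orientation: [0.115, 0.993, 0.0, 0.0]
ft_force: [0.3, 0.7, -0.5]
gripper_width: 0.0853
gripper_force: 0.0
```

```bash
python3 -c "
from h import *
go([ST[0],ST[1],.033],ST[2])"
```

```text
t 2.15 pos [0.5012 0.3243 0.0822] yaw -0.2302 tilt [-6.e-04  7.e-04 -1.e+00] F [ 0.3  0.7 -0.5] w 0.0853 frac [-0.0122 -0.0154  0.2458] spin 0.007
```

>>> {"name": "servo_tool", "arguments": {
  "travel": [
    [-0.012, -0.015, 0],
    [-0.012, -0.015, 0.08],
    [-0.012, -0.015, 0.16],
    [-0.012, -0.015, 0.22],
    [-0.012, -0.015, 0.246],
    [-0.012, -0.015, 0.246],
    [-0.012, -0.015, 0.246]
  ],
  "spin": [0.007, 0.007, 0.007, 0.007, 0.007, 0.007, 0.007],
  "grip": [0, 0, 0, 0, 0, 0, 0]
}}

```text
t: 2.85
ee_pos: [0.5034, 0.3202, 0.0327]
orientation: [0.118, 0.993, 0.0, 0.0]
ft_force: [0.0, 0.4, 0.6]
gripper_width: 0.0851
gripper_force: 0.0
```

>>> {"name": "servo_tool", "arguments": {
  "travel": [
    [0, 0, 0],
    [0, 0, 0],
    [0, 0, 0],
    [0, 0, 0],
    [0, 0, 0],
    [0, 0, 0],
    [0, 0, 0],
    [0, 0, 0]
  ],
  "spin": [0, 0, 0, 0, 0, 0, 0, 0],
  "grip": [0.2, 0.3, 0.4, 0.5, 0.6, 0.8, 1, 1],
  "force": 60
}}

```text
t: 3.65
ee_pos: [0.5036, 0.3204, 0.0328]
orientation: [0.118, 0.993, 0.0, 0.001]
ft_force: [-0.8, 0.2, 5.2]
gripper_width: 0.0494
gripper_force: 63.1
```

```bash
python3 -c "
from h import *
go([ST[0],ST[1],.033],ST[2])
print(env.observe()['gripper_force'])"
```

```text
t 3.65 pos [0.5036 0.3204 0.0328] yaw -0.2368 tilt [-0.0012  0.0011 -1.    ] F [-0.8  0.2  5.2] w 0.0494 frac [ 0.004   0.0013 -0.0009] spin -0.0014
63.06287996470928
```

>>> {"name": "servo_tool", "arguments": {
  "travel": [
    [0, 0, -0.03],
    [0, 0, -0.08],
    [0, 0, -0.14],
    [0, 0, -0.2],
    [0, 0, -0.25],
    [0, 0, -0.25],
    [0, 0, -0.25]
  ],
  "spin": [0, 0, 0, 0, 0, 0, 0],
  "grip": [1, 1, 1, 1, 1, 1, 1]
}}

```text
t: 4.35
ee_pos: [0.5032, 0.3201, 0.0825]
orientation: [0.118, 0.993, 0.0, 0.0]
ft_force: [-1.1, 0.1, -1.9]
gripper_width: 0.049
gripper_force: 62.6
```

```bash
python3 -c "
from h import *
p=w(J,[(.008,.010,.085)])[0]
go(p,J[2])"
```

```text
t 4.35 pos [0.5032 0.3201 0.0825] yaw -0.2369 tilt [-7.e-04  6.e-04 -1.e+00] F [-1.1  0.1 -1.9] w 0.049 frac [-0.1087 -0.8907 -0.0128] spin -0.2792
```

>>> {"name": "servo_tool", "arguments": {
  "travel": [
    [-0.01, -0.1, 0],
    [-0.03, -0.25, 0],
    [-0.05, -0.4, 0],
    [-0.07, -0.55, 0],
    [-0.085, -0.7, 0],
    [-0.1, -0.82, 0],
    [-0.109, -0.89, 0],
    [-0.109, -0.89, 0]
  ],
  "spin": [-0.03, -0.08, -0.13, -0.18, -0.23, -0.26, -0.279, -0.279],
  "grip": [1, 1, 1, 1, 1, 1, 1, 1]
}}

```text
t: 5.15
ee_pos: [0.4816, 0.1402, 0.0815]
orientation: [0.01, 1.0, -0.0, -0.001]
ft_force: [0.2, 0.6, -1.1]
gripper_width: 0.0489
gripper_force: 62.7
```

```bash
python3 -c "
from h import *
p=w(J,[(.008,.010,.0515)])[0]
go(p,J[2])
im=env.snapshot('scene');cv2.imwrite('pics/s2.png',cv2.resize(im[110:210,240:360],None,fx=6,fy=6))"
```

```text
t 5.15 pos [0.4816 0.1402 0.0815] yaw -0.0203 tilt [ 1.5e-03 -5.0e-04 -1.0e+00] F [ 0.2  0.6 -1.1] w 0.0489 frac [-0.0049  0.0083  0.1502] spin -0.0034
```

View pics/s2.png

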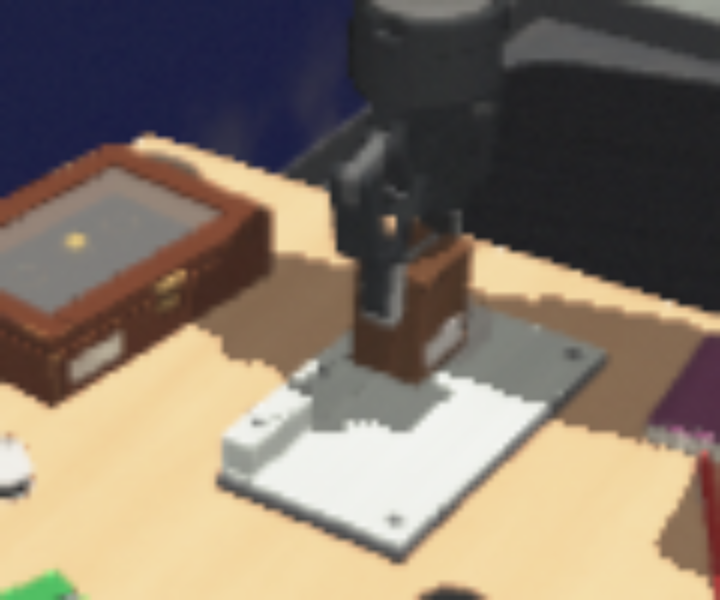

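The stand is upright in the grip over the bed at crop (410,320), with the nameplate toward the robot. I lower it now.

>>> {"name": "servo_tool", "arguments": {
  "travel": [
    [-0.005, 0.008, 0.03],
    [-0.005, 0.008, 0.08],
    [-0.005, 0.008, 0.12],
    [-0.005, 0.008, 0.15],
    [-0.005, 0.008, 0.16],
    [-0.005, 0.008, 0.17],
    [-0.005, 0.008, 0.175],
    [-0.005, 0.008, 0.175]
  ],
  "spin": [-0.003, -0.003, -0.003, -0.003, -0.003, -0.003, -0.003, -0.003],
  "grip": [1, 1, 1, 1, 1, 1, 1, 1]
}}

```text
t: 6.0
ee_pos: [0.4836, 0.1435, 0.0472]
orientation: [0.008, 1.0, 0.0, 0.0]
ft_force: [-1.1, 1.2, -1.1]
gripper_width: 0.0491
gripper_force: 62.7
```

```bash
python3 -c "
from h import *
p=w(J,[(.014,.010,.0448)])[0]
go(p,J[2])"
```

```text
t 6.0 pos [0.4836 0.1435 0.0472] yaw -0.0155 tilt [-3.e-04  1.e-04 -1.e+00] F [-1.1  1.2 -1.1] w 0.0491 frac [-0.025  -0.0082  0.0119] spin 0.0027
```

>>> {"name": "servo_tool", "arguments": {
  "travel": [
    [0, 0, 0.004],
    [0, 0, 0.007],
    [0, 0, 0.01],
    [0, 0, 0.012],
    [0, 0, 0.014],
    [0, 0, 0.016],
    [0, 0, 0.016]
  ],
  "spin": [0, 0, 0, 0, 0, 0, 0],
  "grip": [1, 1, 1, 1, 1, 1, 1]
}}

```text
t: 6.7
ee_pos: [0.4838, 0.1435, 0.0448]
orientation: [0.008, 1.0, 0.0, 0.001]
ft_force: [-1.6, -0.4, 6.4]
gripper_width: 0.049
gripper_force: 63.6
```

>>> {"name": "servo_tool", "arguments": {
  "travel": [
    [-0.004, 0, 0],
    [-0.008, 0, 0],
    [-0.012, 0, 0],
    [-0.016, 0, 0],
    [-0.02, 0, 0],
    [-0.02, 0, 0]
  ],
  "spin": [0, 0, 0, 0, 0, 0],
  "grip": [1, 1, 1, 1, 1, 1]
}}

```text
t: 7.3
ee_pos: [0.4879, 0.1436, 0.0448]
orientation: [0.008, 1.0, 0.0, 0.001]
ft_force: [-1.3, 0.2, 5.7]
gripper_width: 0.049
gripper_force: 63.4
```

>>> {"name": "servo_tool", "arguments": {
  "travel": [
    [-0.003, 0, 0],
    [-0.006, 0, 0],
    [-0.009, 0, 0],
    [-0.009, 0, 0]
  ],
  "spin": [0, 0, 0, 0],
  "grip": [1, 1, 1, 1]
}}

```text
t: 7.7
ee_pos: [0.4896, 0.1436, 0.0448]
orientation: [0.008, 1.0, 0.0, 0.001]
ft_force: [-2.4, -0.2, 5.7]
gripper_width: 0.0495
gripper_force: 63.4
```

>>> {"name": "servo_tool", "arguments": {
  "travel": [
    [-0.003, 0, 0],
    [-0.006, 0, 0],
    [-0.006, 0, 0],
    [-0.006, 0, 0]
  ],
  "spin": [0, 0, 0, 0],
  "grip": [1, 1, 1, 1]
}}

```text
t: 8.1
ee_pos: [0.4908, 0.1435, 0.0448]
orientation: [0.008, 1.0, 0.0, 0.001]
ft_force: [-0.9, 0.2, 6.3]
gripper_width: 0.0488
gripper_force: 63.5
```

>>> {"name": "servo_tool", "arguments": {
  "travel": [
    [-0.003, 0, 0],
    [-0.003, 0, 0],
    [-0.003, 0, 0]
  ],
  "spin": [0, 0, 0],
  "grip": [1, 1, 1]
}}

```text
t: 8.4
ee_pos: [0.491, 0.1436, 0.0448]
orientation: [0.008, 1.0, 0.0, 0.0]
ft_force: [-3.4, 0.3, 6.4]
gripper_width: 0.0494
gripper_force: 63.7
```

Contact may be starting, so I go a little further.

>>> {"name": "servo_tool", "arguments": {
  "travel": [
    [-0.003, 0, 0],
    [-0.003, 0, 0],
    [-0.003, 0, 0]
  ],
  "spin": [0, 0, 0],
  "grip": [1, 1, 1]
}}

```text
t: 8.7
ee_pos: [0.491, 0.1435, 0.0448]
orientation: [0.008, 1.0, 0.0, -0.0]
ft_force: [-4.6, 0.3, 8.7]
gripper_width: 0.049
gripper_force: 63.9
```

>>> {"name": "servo_tool", "arguments": {
  "travel": [
    [-0.004, 0, 0],
    [-0.004, 0, 0],
    [-0.004, 0, 0]
  ],
  "spin": [0, 0, 0],
  "grip": [1, 1, 1]
}}

```text
t: 9.0
ee_pos: [0.4911, 0.1435, 0.0448]
orientation: [0.008, 1.0, 0.0, -0.001]
ft_force: [-6.6, 0.5, 10.7]
gripper_width: 0.0489
gripper_force: 64.2
```

```bash
python3 -c "
from h import *
p=w(J,[(.016,-.026,.0448)])[0]
go(p,J[2]);print(env.observe()['moment'])"
```

```text
t 9.0 pos [0.4911 0.1435 0.0448] yaw -0.0153 tilt [ 1.9e-03  5.0e-04 -1.0e+00] F [-6.6  0.5 10.7] w 0.0489 frac [ 0.0028 -0.1891 -0.0002] spin 0.003
[ 0.06797859  1.35969824 -0.07927231]
```

Contact with the fence is firm at about 6 N. I now slide the stand along it toward the stop.

>>> {"name": "servo_tool", "arguments": {
  "travel": [
    [0, -0.01, 0],
    [0, -0.03, 0],
    [0, -0.05, 0],
    [0, -0.07, 0],
    [0, -0.09, 0],
    [0, -0.11, 0],
    [0, -0.13, 0],
    [0, -0.14, 0]
  ],
  "spin": [0, 0, 0, 0, 0, 0, 0, 0],
  "grip": [1, 1, 1, 1, 1, 1, 1, 1]
}}

```text
t: 9.8
ee_pos: [0.4905, 0.1167, 0.0448]
orientation: [0.007, 1.0, 0.002, -0.001]
ft_force: [-7.7, 5.0, 11.7]
gripper_width: 0.0491
gripper_force: 64.1
```

>>> {"name": "servo_tool", "arguments": {
  "travel": [
    [0, -0.005, 0],
    [0, -0.01, 0],
    [0, -0.015, 0],
    [0, -0.02, 0],
    [0, -0.025, 0],
    [0, -0.03, 0],
    [0, -0.03, 0]
  ],
  "spin": [0, 0, 0, 0, 0, 0, 0],
  "grip": [1, 1, 1, 1, 1, 1, 1]
}}

```text
t: 10.5
ee_pos: [0.4904, 0.1108, 0.0448]
orientation: [0.007, 1.0, 0.002, -0.001]
ft_force: [-7.4, 4.1, 11.9]
gripper_width: 0.0493
gripper_force: 64.1
```

```bash
python3 -c "
from h import *
p=w(J,[(.016,-.026,.0448)])[0]
go(p,J[2]);print(env.observe()['moment'])"
```

```text
t 10.5 pos [0.4904 0.1108 0.0448] yaw -0.0144 tilt [ 0.002   0.0032 -1.    ] F [-7.4  4.1 11.9] w 0.0493 frac [ 0.002  -0.0254  0.    ] spin 0.0041
[ 0.97383073  1.42363377 -0.03492484]
```

>>> {"name": "servo_tool", "arguments": {
  "travel": [
    [0, -0.004, 0],
    [0, -0.008, 0],
    [0, -0.012, 0],
    [0, -0.016, 0],
    [0, -0.016, 0]
  ],
  "spin": [0, 0, 0, 0, 0],
  "grip": [1, 1, 1, 1, 1]
}}

```text
t: 11.0
ee_pos: [0.4903, 0.1077, 0.0448]
orientation: [0.007, 1.0, 0.002, -0.001]
ft_force: [-7.5, 5.6, 11.6]
gripper_width: 0.0492
gripper_force: 64.1
```

>>> {"name": "servo_tool", "arguments": {
  "travel": [
    [0, -0.004, 0],
    [0, -0.008, 0],
    [0, -0.012, 0],
    [0, -0.012, 0]
  ],
  "spin": [0, 0, 0, 0],
  "grip": [1, 1, 1, 1]
}}

```text
t: 11.4
ee_pos: [0.4903, 0.1063, 0.0449]
orientation: [0.007, 1.0, 0.003, -0.001]
ft_force: [-6.8, 8.9, 11.8]
gripper_width: 0.0491
gripper_force: 64.1
```

>>> {"name": "servo_tool", "arguments": {
  "travel": [
    [0, -0.005, 0],
    [0, -0.008, 0],
    [0, -0.008, 0]
  ],
  "spin": [0, 0, 0],
  "grip": [1, 1, 1]
}}

```text
t: 11.7
ee_pos: [0.4903, 0.1062, 0.0449]
orientation: [0.007, 1.0, 0.005, -0.001]
ft_force: [-6.0, 13.5, 11.6]
gripper_width: 0.049
gripper_force: 64.2
```

```bash
python3 -c "
from h import *
p=w(J,[(.016,-.026,.0448)])[0]
go(p,J[2]);print(env.observe()['moment'])
im=env.snapshot('scene');cv2.imwrite('pics/s3.png',cv2.resize(im[110:210,250:360],None,fx=6,fy=6,interpolation=2))"
```

```text
t 11.7 pos [0.4903 0.1062 0.0449] yaw -0.0133 tilt [ 0.0018  0.009  -1.    ] F [-6.  13.5 11.6] w 0.049 frac [ 0.0019 -0.0023  0.0006] spin 0.0055
[ 2.88681969  1.48763122 -0.30165473]
```

View pics/s3.png

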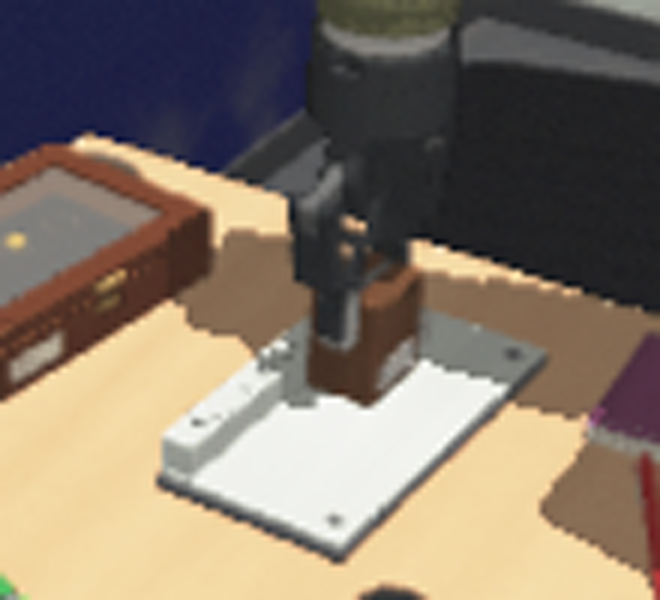

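The stop has been felt: y no longer advances and Fy jumped to 13.5 N. The stand sits in the corner at crop (365,340). Now one diagonal push down and into the corner.

>>> {"name": "servo_tool", "arguments": {
  "travel": [
    [-0.003, -0.001, 0.003],
    [-0.006, -0.002, 0.006],
    [-0.009, -0.003, 0.009],
    [-0.012, -0.004, 0.012],
    [-0.015, -0.005, 0.014],
    [-0.015, -0.005, 0.014],
    [-0.015, -0.005, 0.014]
  ],
  "spin": [0, 0, 0, 0, 0, 0, 0],
  "grip": [1, 1, 1, 1, 1, 1, 1],
  "force": 80
}}

```text
t: 12.45
ee_pos: [0.4905, 0.1061, 0.0449]
orientation: [0.006, 1.0, 0.005, -0.003]
ft_force: [-22.0, 16.4, 44.1]
gripper_width: 0.0489
gripper_force: 83.7
```

```bash
python3 -c "
from h import *
p=w(J,[(.016,-.026,.0448)])[0]
go(p,J[2]);print(env.observe()['moment'])"
```

```text
t 12.45 pos [0.4905 0.1061 0.0449] yaw -0.0126 tilt [ 0.0052  0.0103 -0.9999] F [-22.   16.4  44.1] w 0.0489 frac [ 0.0026 -0.002   0.0004] spin 0.0063
[ 3.11459792  4.58574157 -0.60343444]
```

>>> {"name": "servo_tool", "arguments": {
  "travel": [
    [0, -0.004, 0],
    [0, -0.008, -0.001],
    [0, -0.01, -0.002],
    [0, -0.01, -0.002],
    [0, -0.01, -0.002],
    [0, -0.01, -0.002]
  ],
  "spin": [0, 0, 0, 0, 0, 0],
  "grip": [1, 1, 1, 1, 1, 1]
}}

```text
t: 13.05
ee_pos: [0.4905, 0.106, 0.045]
orientation: [0.006, 1.0, 0.007, -0.003]
ft_force: [-20.6, 24.0, 40.9]
gripper_width: 0.0488
gripper_force: 83.0
```

```bash
python3 -c "
from h import *
p=w(J,[(.016,-.026,.0448)])[0]
go(p,J[2])
a=cv2.resize(env.snapshot('scene')[125:205,270:350],(500,500),interpolation=2)
cv2.imwrite('pics/s4.png',np.hstack([a[:, :400],cv2.resize(env.snapshot('top')[185:265,285:365],(400,500),interpolation=2)]))"
```

```text
t 13.05 pos [0.4905 0.106  0.045 ] yaw -0.0117 tilt [ 0.0051  0.0145 -0.9999] F [-20.6  24.   40.9] w 0.0488 frac [ 0.0029 -0.0012  0.001 ] spin 0.0075
```

View pics/s4.png

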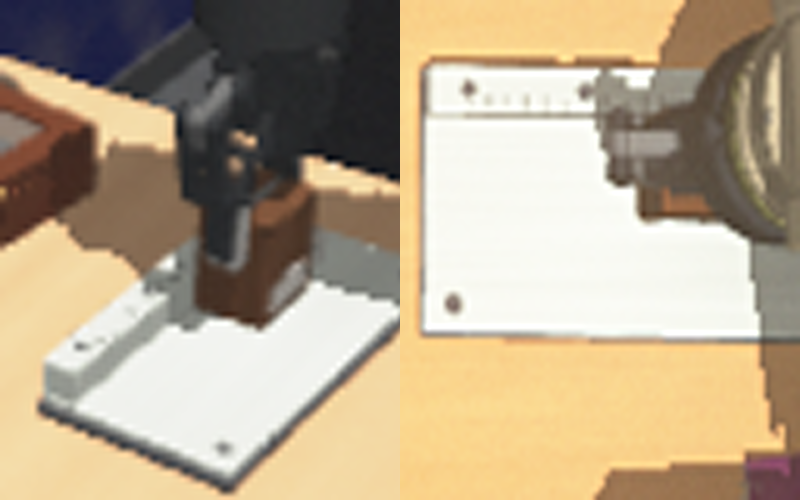

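The stand sits upright in the corner of fence and stop with its plate facing out. It is held with about 20 N to the fence, 24 N to the stop and 41 N down, so I hand it in.

```bash
python3 -c "
from bench import env
print(env.sign_off())"
```

```text
the job is handed in; nothing more can be done
None
```

The stand is on the jig bed, nameplate facing out, held pressed into the corner of fence and stop at about 21 N toward the fence, 24 N toward the stop and 41 N down (wrist readings, friction included). The tool leans about 0.8° under load, and the job was handed in at about 13 s with no verdict returned.

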